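# Load an engraving block through the sprung flap of its holder

## Robot

A 6-joint arm with a two-finger parallel gripper is mounted at the origin on the work surface. World frame = base frame: x ahead of the robot, y to its left, z up, the work surface at z = 0. Lengths are in m, angles in rad, forces in N, time in s.
With the tool pointing down it reaches from about 0.375 to 0.9 m from the base axis. Payload 3.1 kg.
Tool frame: the origin (TCP) lies at the very end of the fingers, on their centre line; the grasp point (between the pads) lies 19 mm behind it (arm.hold_point_z is the distance from the TCP to the grasp point, in m); z points along the fingers, y is the line along which they close (so a half turn about z gives the same grasp; the last joint's range is limited). The gripper opens to 85 mm and grips with 20 to 120 N. Pads are 22 mm wide; open, the fingers measure 114 mm over their backs; the gripper's body (76 mm by 85 mm) begins 54 mm behind the grasp point. The pads swing forward as they close: fully open they stand 13 mm farther back than shut.
Start: joints at [-1.435, 0.527, 1.433, -0, 1.181, -0.178], TCP at [0.194, -0.594, 0.231] pointing down, gripper open.
Joint ranges: [-3.08, 3.08], [-0.75, 2.2], [0.22, 2.44], [-1.43, 4.57], [0, 2.65], [-2.85, 2.85]. Speed limits (rad/s): [2.79, 2.79, 3.14, 3.14, 3.14, 3.14].

## Interface

Orientations are given as a unit quaternion [w, x, y, z].
In Python, from rig import readout, snapshot, workorder, arm gives the robot as it stands. The module is installed in compiled form; this text tells all that it offers.
- The arm moves only by the tool move_arm, never from a script. Its argument "series" is a list of rows, each a list of 7 numbers: the shift along the tool's x, y, z scaled (see below), then the turn, a rotation vector about the tool's x, y, z scaled (see below), then the opening, from 0 (shut) to 1 (fully open). A call has 1 to 12 rows; each row is the pose to reach, as a shift and turn from the pose commanded when the call began, along the tool's axes at that moment, turning the shorter way round; what a row does not reach only later rows make up. The controller multiplies each number of a shift by 400 mm and each number of a turn by pi rad. A row lasts 1/8 s, in which the tool goes at most 62.5 mm and 10.7 degrees, less where a joint would pass 70% of its speed; a pose out of reach is approached as far as the arm can. A call with a number of a shift or a turn outside -1 to 1 is refused whole. A call with a gripper value outside its range is refused whole. The fingers move at their own pace and stop on an object; the grip force is fixed at half the most. Time passes only in rows, so rows that repeat a pose let the fingers close. It gives the time, the measured TCP pose, the force, the opening and the grip force at its end, in the units of the state.
- readout.get_state(): the state, without advancing time (a new reading comes with each control period).
- snapshot(name): name is "scene" or "top" or "wrist"; returns a dict with "img" (420x560x3 uint8, blue, green, red), "intrinsics" (3x3 intrinsics, pixels), "R" (3x3) and "t" (3): a world point X has camera coordinates R X + t. Camera axes: x right, y down, z forward; pixel columns grow to the right and rows downward; lengths in m; the calibration is good to about 2 mm. The wrist camera is an equidistant fisheye: a pixel r from the principal point sees the ray r / f radians off the axis. A picture is of the moment at which its call begins. There is no depth.
- workorder.finish_job(): hands the job in; it is judged then, once.
The state is a dict: "clock": time; "joints": joint angles; "qd": joint speeds; "effort": joint torques, N m; "tcp_pos": TCP position; "orientation": TCP orientation; "force": force on the tool from outside, world axes, zero at the start; "ft_torque": the same for the moment, N m; "gripper_width": finger opening in m; "finger_force": force on a finger pad.
Only numpy, scipy, OpenCV 4.12 (cv2) and the standard library are available. Lean on these libraries where they do the work, as an engineer would, in place of code of your own. Each camera call takes 0.05 s, during which the arm holds its last target. There are 200 camera calls.

## Task

Pick up the small rectangular wooden block with the brass plate (not the round one, not the bigger one), lay it flat in the open end of the engraving holder's lane, and push it along the lane through the sprung one-way flap against the sprung stop until the flap swings shut behind it, then let go so that it stays clamped between the flap and the stop. Push steadily and do not ram the stop, keep the brass upward, and leave the other things on the bench where they are.

Things in the scene. Friction and masses are not known exactly. Their poses are not given: they have to be found in the camera images.
- block: The block to load: pale wood with a brass plate on top, 60 mm long (its x) x 36 mm wide (its y) x 48 mm high, about 0.2 kg. Origin at the centre of its underside, z up through the brass plate. Either end may go first.
- holder: Engraving holder, fixed on the bench, place and heading vary: dark steel base plate 290 (x) x 110 (y) x 10 mm high, origin at the centre of its underside. The lane runs along its +x on y = 0; blocks slide on the plate's top (z = 10 mm). On the plate: the entry guides and, beyond them, the flap-and-stop unit. A block pressed down while it is pushed drags heavily.
- entry (a point): Middle of the lane's open entry, on the plate's top, at holder x = -97 mm; axes as the holder's. Two low steel guides stand beside it, 46 mm apart, 8 mm thick, 14 mm high, from holder x = -130 to -78 mm. Lay the block here, its length along x.
- snap (a point): Point on the plate's top, on the lane's line at holder x = +50 mm: where the block's CENTRE must be pushed for the flap to snap shut, if the unit stood mid-range. But the whole unit (mouth, flap, stop) is clamped up to 18 mm nearer or farther along x, differently each time and NOT reported: feel for it or see it. Flap and stop both shift by the same amount.
- mouth (a point): Flared mouth of the unit, on the plate's top, at holder x = -60 mm (mid-range, +-18 mm as above). It leads into a channel 40 mm wide, walls 14 mm high. Of the unit, only the stop plate (29 mm) and the end block behind it (34 mm, at the far end) stand more than 15 mm above the plate: fingers holding the block 18 mm or more above the plate pass over the rest.
- flap (a joint): Angle (rad) of the sprung brass one-way flap, 50 mm long, 5 mm thick, 14 mm high, on an upright pivot beside the channel's left (+y) wall, 80 mm before the snap point. 0 = shut: it slants forward into the channel, 33 degrees off the wall. A block pushed along +x swings it outward to about 0.3 (limit 0.5; 2 to 3 N); it springs shut behind the block. It cannot swing towards the entry.
- stop (a joint): How far (m) the sprung stop plate at the channel's end is pushed in along +x: 0 = free, 0.0128 = hard end. It resists with 2 N at first and 0.5 N more per mm. The flap snaps shut at about 0.010 (7 N). On letting go the stop pushes the block back some 6 mm on to the flap's tip, so about 0.004 remains. More than 14 N on it is ramming.
- long_block: The bigger block of the same make, 95 x 50 x 48 mm, too wide for the lane. Leave alone. Origin at the centre of its underside.
- puck: Round block of the same make, 52 mm across, 48 mm high. Leave alone. Origin at the centre of its underside.
- hammer: Small hammer, 240 mm long, lying on the bench. Leave alone.
- punch0: Square steel punch, 8 mm thick, about 125 mm long, lying on the bench. Leave alone.
- punch1: Another such steel punch. Leave alone.
- dish: Brass bowl, 120 mm across, 30 mm high. Leave alone.
- tub: White plastic tub, 90 mm across, 90 mm high. Leave alone.
There are look-alikes about, which are no part of the job. What is shaped like the block but grey or purple is not meant.

How it is judged:
By the outcome, as a careful person would: the job done as asked, in the order asked, and still so for the second after the job is handed in, with the robot touching nothing.
It also fails if it takes over 64 s, if anything falls off the work surface, if the arm or the gripper's body presses on something with over 40 N, if the wrist force passes 120 N, or if a joint passes its speed limit or range.

## Working session

There is one attempt and no reset: what is moved stays moved. The work goes in short steps, Python scripts to look and compute and a tool call to move; the robot and the scene stay as the last step left them, time stands still between calls to the robot, and variables do not carry over. Pictures are saved under pics/ and viewed, at most 10 in all, crops included, and the job is handed in when it is done.

Besides the shell and the picture viewer there is one more tool, called after "Request:" as name(argument=value, ...), one argument or row to a line, values as JSON. move_arm: Moves the arm, as the interface text tells. Shifts and turns lie within -1 to 1; 1 stands for 400 mm of shift or pi rad of turn. Its arguments: {"type":"object","properties":{"series":{"type":"array"}},"required":["series"]}

```bash
mkdir -p pics; python3 - <<'E'
from rig import readout, snapshot
import cv2,pickle
s=readout.get_state(); print(s)
d={}
for n in("scene","top","wrist"):
    p=snapshot(n); d[n]=p; cv2.imwrite(f"pics/{n}0.png",p["img"]); print(n,p["intrinsics"].tolist(),p["R"].tolist(),p["t"].tolist())
pickle.dump(d,open("d0.pkl","wb"))
E
```

```text
{'clock': 0.0, 'joints': array([-1.43450516e+00,  5.28462659e-01,  1.43391362e+00,  3.71561124e-06,
        1.18135115e+00, -1.78497452e-01]), 'qd': array([ 0.00099609, -0.00130092, -0.00117447,  0.00021413, -0.00100449,
       -0.00219076]), 'effort': array([-1.48944127e-04, -4.42346764e+01, -1.78023469e+01, -2.11628935e-04,
        8.54400132e-03,  1.07665454e-05]), 'tcp_pos': array([ 0.19344248, -0.59356623,  0.23033215]), 'orientation': array([-1.06711421e-03,  9.87638613e-01,  1.56744473e-01,  2.42411270e-05]), 'force': array([ 0.05235149, -0.26520519,  0.15323248]), 'ft_torque': array([-0.01287082, -0.04785336,  0.00449689]), 'finger_force': 0.0, 'gripper_width': 0.08564855894548133}
scene [[485.5088885791529, 0.0, 278.14233539295003], [0.0, 485.5088885791529, 211.15619864305077], [0.0, 0.0, 1.0]] [[-0.02423981934247007, 0.9994951210288557, 0.020541036920219444], [0.674597302598156, 0.03151730694207365, -0.7375128057806258], [-0.7377878492395603, -0.004020249075931469, -0.6750206864325206]] [0.01956219611894281, -0.3616306802012859, 1.6520764443754865]
top [[472.18739135468957, 0.0, 274.90775395148887], [0.0, 472.18739135468957, 201.93982019433662], [0.0, 0.0, 1.0]] [[-0.02842559902606867, -0.9995843159746052, -0.00481462123012202], [-0.9976454041521785, 0.02867055081909389, -0.06230286582306054], [0.062415005359654496, 0.003032288460903488, -0.9980456764761042]] [0.03117285387733267, 0.6028578712178755, 1.47254135404173]
wrist [[325.19226210127806, 0.0, 279.1760681985744], [0.0, 325.19226210127806, 210.64602934041517], [0.0, 0.0, 1.0]] [[0.3092678328005785, -0.9509715071188762, -0.002569093787311441], [-0.9138663296706342, -0.2979459048916345, 0.2758198130168135], [-0.2630622342510575, -0.08295438750518072, -0.9612059251297214]] [-0.6240699039736183, -0.034414223919563676, 0.379907301917234]
```

View pics/top0.png

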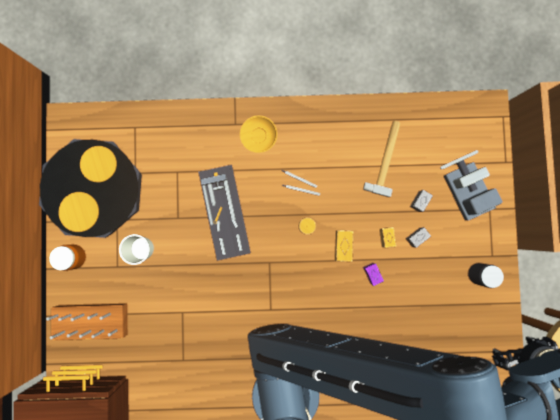

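View pics/scene0.png

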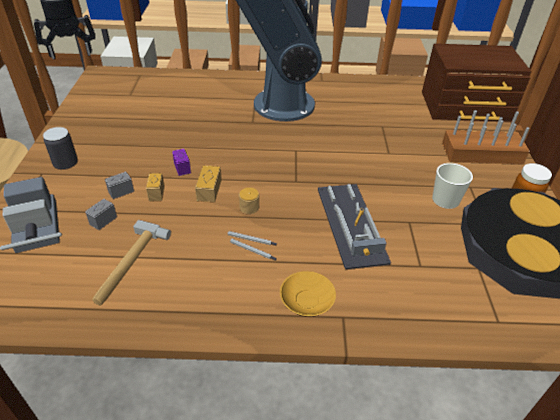

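Candidates (top view): small brass block (389,237); long block (345,246); puck (307,226); grey blocks (422,201) and (419,237); purple block (374,274). I choose (389,237), and the holder is at about (224,213). Next is a close crop of both.

```bash
python3 - <<'E'
import cv2,numpy as np
im=cv2.imread("pics/top0.png")
a=cv2.resize(im[215:260,360:410],None,fx=8,fy=8,interpolation=cv2.INTER_CUBIC)
b=cv2.resize(im[160:265,195:255],None,fx=5.6,fy=5.6,interpolation=cv2.INTER_CUBIC)
o=np.zeros((590,400+b.shape[1],3),np.uint8);o[:360,:400]=a;o[:b.shape[0],400:]=b
cv2.imwrite("pics/crop1.png",o);print(o.shape)
E
```

```text
(590, 736, 3)
```

View pics/crop1.png

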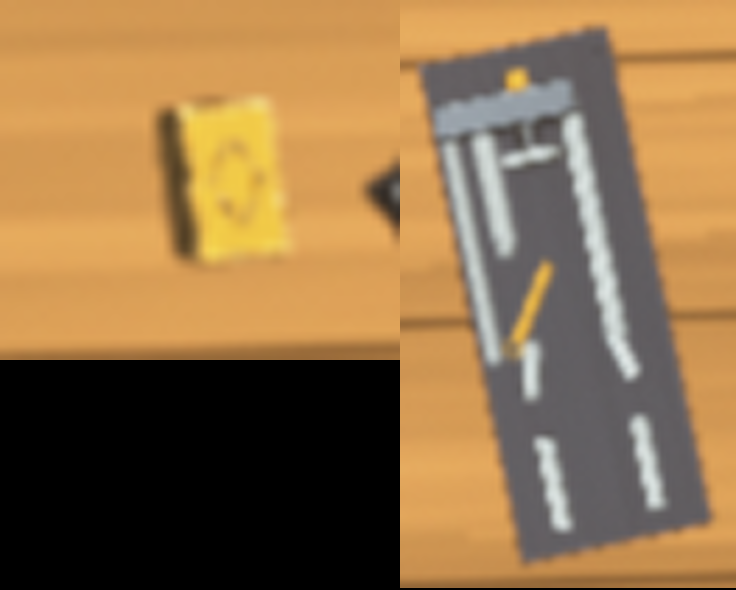

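The crop shows the brass plate on the small block, and the lane with its open entry at the bottom of the picture, flap on the left and stop at the top. Next I fit the poses.

```bash
cat > h.py <<'E'
import numpy as np,pickle,cv2
from scipy.optimize import least_squares
def ray(p,uv,z):
    K,R,t=p["intrinsics"],p["R"],p["t"]; d=R.T@np.linalg.inv(K)@np.array([*uv,1.]); c=-R.T@t
    return c+d*(z-c[2])/d[2]
def fit(P,L,W):
    c=np.array([[L,W],[L,-W],[-L,-W],[-L,W]])/2
    def f(q):
        C,S=np.cos(q[2]),np.sin(q[2]); return (c@np.array([[C,S],[-S,C]])+q[:2]-P).ravel()
    e=P[0]+P[1]-P[2]-P[3]
    r=least_squares(f,[*P.mean(0),np.arctan2(e[1],e[0])]); return r.x,np.abs(r.fun).max()
E
python3 - <<'E'
from h import *
p=pickle.load(open("d0.pkl","rb"))["top"]
B=[(179,107),(270,97),(290,247),(200,262)]
P=np.array([ray(p,(x/8+360-.44,y/8+215-.44),.048)[:2] for x,y in B]); print("block",fit(P,.06,.036),P)
cv=lambda x,y:((x-400)/5.6+195-.4,y/5.6+160-.4)
H=[(421,66),(606,28),(711,521),(524,562)]
P=np.array([ray(p,cv(*c),.010)[:2] for c in H]); q,e=fit(P,.29,.11);print("holder",q,e)
C,S=np.cos(q[2]),np.sin(q[2]);M=np.array([[C,S],[-S,C]])
for n,c,z in[("pivot",(512,350),.024),("fliptip",(548,264),.024),("stop L",(503,160),.039),("stop R",(556,154),.039),("guideL",(543,440),.024),("guideL2",(563,530),.024),("guideR",(640,418),.024),("guideR2",(656,507),.024),("mouthR",(632,377),.024),("mouthL",(531,398),.024)]:
    print(n,M@(ray(p,cv(*c),z)[:2]-q[:2])*1000)
E
```

```text
block (array([ 0.48401102, -0.33393689,  0.0952892 ]), np.float64(0.001176426809048392)) [[ 0.51194268 -0.31367944]
 [ 0.51479048 -0.34885914]
 [ 0.45703616 -0.35399986]
 [ 0.45227477 -0.31920914]]
holder [0.57707778 0.17608897 0.18470755] 0.0021937159245769555
pivot [-26.01140904  34.35680556]
fliptip [16.99272367  4.72859704]
stop L [78.02371072 15.80920994]
stop R [ 75.04272942 -13.7843031 ]
guideL [-78.96925047  27.64420047]
guideL2 [-130.39871858   26.96865301]
guideR [-78.43646345 -27.97976724]
guideR2 [-128.86790888  -26.46611924]
mouthR [-55.05727833 -28.33442875]
mouthL [-54.57676791  29.42157012]
```

Request:
move_arm(
  series=[
    [0.892, -0.392, 0.22, 0, 0, 0.07, 0.65],
    [0.892, -0.392, 0.22, 0, 0, 0.07, 0.65],
    [0.892, -0.392, 0.22, 0, 0, 0.07, 0.65],
    [0.892, -0.392, 0.22, 0, 0, 0.07, 0.65],
    [0.892, -0.392, 0.22, 0, 0, 0.07, 0.65],
    [0.892, -0.392, 0.22, 0, 0, 0.07, 0.65],
    [0.892, -0.392, 0.22, 0, 0, 0.07, 0.65],
    [0.892, -0.392, 0.22, 0, 0, 0.07, 0.65],
    [0.892, -0.392, 0.22, 0, 0, 0.07, 0.65],
    [0.892, -0.392, 0.22, 0, 0, 0.07, 0.65],
  ],
)

```text
clock: 1.4
tcp_pos: [0.4835, -0.3359, 0.1436]
orientation: [0.0, 0.999, 0.047, 0.0]
force: [0.4, -0.2, 0.1]
gripper_width: 0.0554
finger_force: 0.0
```

```bash
cat >> h.py <<'E'
def delta(target,yaw):
    "tool-axis scaled shift & z turn from measured pose to target xyz and tool-x heading yaw"
    from rig import readout
    from scipy.spatial.transform import Rotation as Ro
    s=readout.get_state(); q=s["orientation"]; R=Ro.from_quat([q[1],q[2],q[3],q[0]])
    G=Ro.from_euler('zx',[yaw,np.pi]) if False else Ro.from_matrix(np.array([[np.cos(yaw),np.sin(yaw),0],[np.sin(yaw),-np.cos(yaw),0],[0,0,-1]]))
    print(s["clock"],s["tcp_pos"].round(4),s["gripper_width"].round(4),s["force"].round(2),(R.inv().apply(np.array(target)-s["tcp_pos"])/.4).round(4),((R.inv()*G).as_rotvec()/np.pi).round(4))
E
python3 - <<'E'
from h import *
from rig import snapshot
delta([.484,-.334,.019],.095)
p=snapshot("wrist");cv2.imwrite("pics/w1.png",p["img"]);pickle.dump(p,open("w1.pkl","wb"))
E
```

```text
Traceback (most recent call last):
  File "h.py", line 18, in delta
    print(s["clock"],s["tcp_pos"].round(4),s["gripper_width"].round(4),s["force"].round(2),(R.inv().apply(np.array(target)-s["tcp_pos"])/.4).round(4),((R.inv()*G).as_rotvec()/np.pi).round(4))
                                           ^^^^^^^^^^^^^^^^^^^^^^^^
AttributeError: 'float' object has no attribute 'round'
```

```bash
sed -i 's/s\["gripper_width"\].round(4)/round(s["gripper_width"],4)/; s/Ro.from_euler(.*if False else //' h.py
python3 - <<'E'
from h import *
from rig import snapshot
delta([.484,-.334,.019],.095)
p=snapshot("wrist");cv2.imwrite("pics/w1.png",p["img"]);pickle.dump(p,open("w1.pkl","wb"))
E
```

```text
1.4 [ 0.4835 -0.3359  0.1436] 0.0554 [ 0.43 -0.24  0.12] [ 0.0016 -0.0048  0.3115] [ 0.0002 -0.     -0.0006]
```

View pics/w1.png

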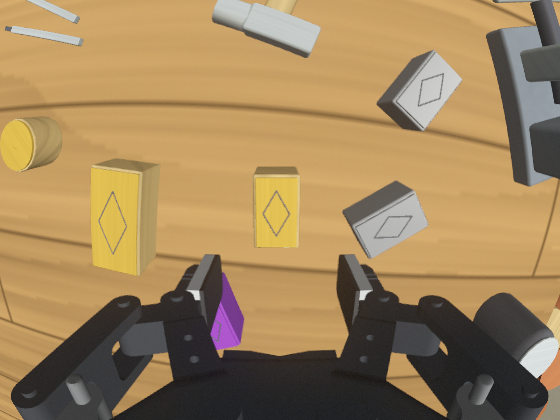

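The wrist picture shows the target block centred at (276,212), square to the fingers and midway between them. The grey block is clear at (385,218). I refine from it.

```bash
cat >> h.py <<'E'
def fray(p,uv,z):
    K,R,t=p["intrinsics"],p["R"],p["t"]; v=(np.array(uv)-K[:2,2])/K[0,0]; r=np.linalg.norm(v)
    d=R.T@np.array([*(v/max(r,1e-9)*np.sin(r)),np.cos(r)]); c=-R.T@t
    return c+d*(z-c[2])/d[2]
E
python3 - <<'E'
from h import *
p=pickle.load(open("w1.pkl","rb"))
P=np.array([fray(p,u,.048)[:2] for u in [(254,176),(299,176),(299,248),(254,248)]]);print(fit(P,.06,.036))
E
```

```text
(array([ 0.48427915, -0.33378775,  0.09098596]), np.float64(0.0013927508352327145))
```

Request:
move_arm(
  series=[
    [0.002, -0.005, 0.12, 0, 0, 0, 0.65],
    [0.002, -0.005, 0.22, 0, 0, 0, 0.65],
    [0.002, -0.005, 0.27, 0, 0, 0, 0.65],
    [0.002, -0.005, 0.311, 0, 0, 0, 0.65],
    [0.002, -0.005, 0.311, 0, 0, 0, 0.65],
    [0.002, -0.005, 0.311, 0, 0, 0, 0],
    [0.002, -0.005, 0.311, 0, 0, 0, 0],
    [0.002, -0.005, 0.311, 0, 0, 0, 0],
    [0.002, -0.005, 0.311, 0, 0, 0, 0],
    [0.002, -0.005, 0.311, 0, 0, 0, 0],
  ],
)

```text
clock: 2.7
tcp_pos: [0.4855, -0.3333, 0.0201]
orientation: [0.001, 0.999, 0.047, 0.001]
force: [-0.4, -0.6, 6.4]
gripper_width: 0.0348
finger_force: 62.1
```

```bash
python3 - <<'E'
from h import *
C,S=np.cos(.1847),np.sin(.1847); e=np.array([.5771,.1761])+np.array([C,S])*-.105
print(e); delta([*e,.12],.1847)
E
```

```text
[0.4738859  0.15681658]
2.7 [ 0.4855 -0.3333  0.0201] 0.0348 [-0.43 -0.6   6.35] [ 0.0876 -1.2221 -0.2519] [ 0.0006 -0.0004 -0.0286]
```

Request:
move_arm(
  series=[
    [0, 0, -0.1, 0, 0, 0, 0],
    [0, 0, -0.22, 0, 0, 0, 0],
    [0.04, -0.2, -0.3, 0, 0, 0, 0],
    [0.06, -0.35, -0.3, 0, 0, -0.01, 0],
    [0.07, -0.5, -0.3, 0, 0, -0.028, 0],
    [0.08, -0.65, -0.3, 0, 0, -0.028, 0],
    [0.08, -0.8, -0.3, 0, 0, -0.028, 0],
    [0.08, -0.9, -0.3, 0, 0, -0.028, 0],
    [0.08, -1.0, -0.3, 0, 0, -0.028, 0],
    [0.08, -1.0, -0.3, 0, 0, -0.028, 0],
  ],
)

```text
clock: 3.95
tcp_pos: [0.4773, 0.0713, 0.1387]
orientation: [-0.0, 0.996, 0.094, -0.001]
force: [-0.6, -0.2, -2.1]
gripper_width: 0.0349
finger_force: 61.1
```

```bash
python3 - <<'E'
from h import *
C,S=np.cos(.1847),np.sin(.1847); e=np.array([.5771,.1761])+np.array([C,S])*-.097
print(e); delta([*e,.10],.1847)
E
```

```text
[0.48174984 0.15828579]
3.95 [0.4773 0.0713 0.1387] 0.0349 [-0.63 -0.19 -2.12] [ 0.0516 -0.2116  0.0969] [-0.0002  0.0005  0.001 ]
```

Request:
move_arm(
  series=[
    [0.03, -0.12, 0.05, 0, 0, 0, 0],
    [0.05, -0.212, 0.095, 0, 0, 0.001, 0],
    [0.05, -0.212, 0.095, 0, 0, 0.001, 0],
    [0.05, -0.212, 0.095, 0, 0, 0.001, 0],
    [0.05, -0.212, 0.095, 0, 0, 0.001, 0],
  ],
)

```text
clock: 4.58
tcp_pos: [0.4836, 0.1543, 0.1014]
orientation: [0.0, 0.996, 0.089, 0.0]
force: [-0.8, 0.2, -1.2]
gripper_width: 0.0347
finger_force: 61.0
```

```bash
python3 - <<'E'
from h import *
from rig import snapshot
delta([.4818,.1583,.03],.1847)
p=snapshot("wrist");pickle.dump(p,open("w2.pkl","wb"))
cv2.imwrite("pics/w2.png",cv2.resize(p["img"],None,fx=1.42,fy=1.42,interpolation=cv2.INTER_CUBIC))
# predicted pixels of holder points
E
```

```text
4.575 [0.4836 0.1543 0.1014] 0.0347 [-0.75  0.25 -1.2 ] [-0.0029 -0.0106  0.1784] [ 0.0001 -0.0003 -0.0022]
```

View pics/w2.png

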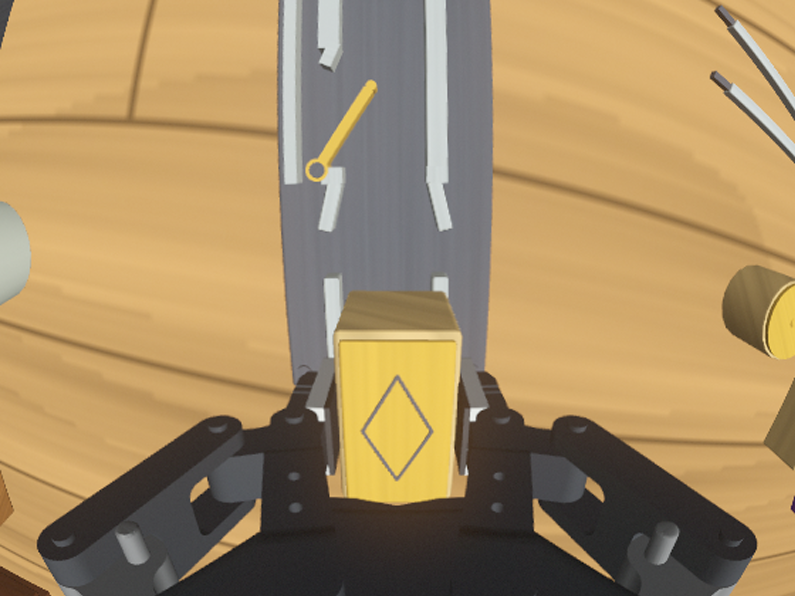

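```bash
python3 - <<'E'
from h import *
p=pickle.load(open("w2.pkl","rb"))
q=np.array([.5771,.1761,.1847]);C,S=np.cos(q[2]),np.sin(q[2]);M=np.array([[C,S],[-S,C]])
for n,u,z in [("gL",(341,278),.024),("gR",(433,278),.024),("wR near",(427,182),.024),("wR far",(427,5),.024),("wL far",(341,5),.024),("wL near",(341,45),.024),
 ("mouthL",(320,231),.024),("mouthR",(451,230),.024),("pivot",(317,170),.024),("tip",(372,86),.024),("plL",(281,200),.01),("plR",(492,200),.01),("plL2",(279,50),.01),("plR2",(491,50),.01),("plLc",(284,250),.01),("plRc",(490,250),.01),
 ("blkL bottom",(349,292),.081),("blkR bottom",(446,292),.081),("blkL top",(336,335),.129),("blkR top",(460,335),.129)]:
    print(n,(M@(fray(p,np.array(u)/1.42-.15,z)[:2]-q[:2])*1000).round(1))
print((M@(np.array([.4836,.1543])-q[:2])*1000).round(1))
E
```

```text
gL [-76.5  22.9]
gR [-76.8 -22.3]
wR near [-30.1 -19.1]
wR far [ 57.9 -19.9]
wL far [58.8 21.1]
wL near [37.5 21. ]
mouthL [-53.   32.4]
mouthR [-53.1 -30.8]
pivot [-23.5  33. ]
tip [16.3  6.4]
plL [-38.   54.7]
plR [-39.2 -53.5]
plL2 [41.2 54.7]
plR2 [ 39.4 -53.1]
plLc [-64.3  54.4]
plRc [-65.3 -53.1]
blkL bottom [-68.3  12.9]
blkR bottom [-68.6 -22.7]
blkL top [-67.3  11.6]
blkR top [-67.6 -21.5]
[-95.9  -4.3]
```

```bash
cat >> h.py <<'E'
def hold(x,y,z,yaw=.1847):
    C,S=np.cos(.1847),np.sin(.1847); from rig import readout
    t=readout.get_state()["tcp_pos"][:2]-[.5771,.1761]
    print("tcp in holder mm",(np.array([[C,S],[-S,C]])@t*1000).round(2))
    delta([.5771+C*x-S*y,.1761+S*x+C*y,z],yaw)
E
python3 -c "
from h import *
hold(-.095,.0012,.045)"
```

```text
tcp in holder mm [-95.86  -4.17]
4.625 [0.4836 0.1544 0.1014] 0.0349 [-0.42 -0.88 -1.2 ] [ 0.0019 -0.0135  0.141 ] [ 0.0001 -0.0003 -0.0022]
```

Request:
move_arm(
  series=[
    [0.002, -0.0135, 0.05, 0, 0, -0.002, 0],
    [0.002, -0.0135, 0.09, 0, 0, -0.002, 0],
    [0.002, -0.0135, 0.12, 0, 0, -0.002, 0],
    [0.002, -0.0135, 0.14, 0, 0, -0.002, 0],
    [0.002, -0.0135, 0.14, 0, 0, -0.002, 0],
    [0.002, -0.0135, 0.14, 0, 0, -0.002, 0],
  ],
)

```text
clock: 5.38
tcp_pos: [0.4832, 0.1611, 0.0451]
orientation: [0.0, 0.996, 0.093, 0.0]
force: [-1.0, -0.6, -1.9]
gripper_width: 0.0352
finger_force: 61.2
```

```bash
python3 -c "
from h import *
hold(-.095,.0012,.0305)"
```

```text
tcp in holder mm [-95.09   2.51]
5.375 [0.4832 0.1611 0.0451] 0.0352 [-0.95 -0.6  -1.87] [0.0002 0.0033 0.0366] [ 0.     -0.0002  0.0004]
```

Request:
move_arm(
  series=[
    [0, 0.0033, 0.01, 0, 0, 0, 0],
    [0, 0.0033, 0.02, 0, 0, 0, 0],
    [0, 0.0033, 0.028, 0, 0, 0, 0],
    [0, 0.0033, 0.034, 0, 0, 0, 0],
    [0, 0.0033, 0.0366, 0, 0, 0, 0],
    [0, 0.0033, 0.0366, 0, 0, 0, 0],
  ],
)

```text
clock: 6.12
tcp_pos: [0.4832, 0.1598, 0.0303]
orientation: [-0.0, 0.996, 0.093, 0.0]
force: [-0.3, -0.2, -2.3]
gripper_width: 0.0352
finger_force: 61.2
```

```bash
python3 - <<'E'
from h import *
from rig import snapshot
hold(-.095,.0012,.0305)
p=snapshot("wrist");pickle.dump(p,open("w3.pkl","wb"))
cv2.imwrite("pics/w3.png",cv2.resize(p["img"],None,fx=1.42,fy=1.42,interpolation=cv2.INTER_CUBIC))
E
```

```text
tcp in holder mm [-95.32   1.24]
6.125 [0.4832 0.1598 0.0303] 0.0352 [-0.28 -0.19 -2.27] [ 0.0008  0.0001 -0.0006] [-0.     -0.      0.0004]
```

View pics/w3.png

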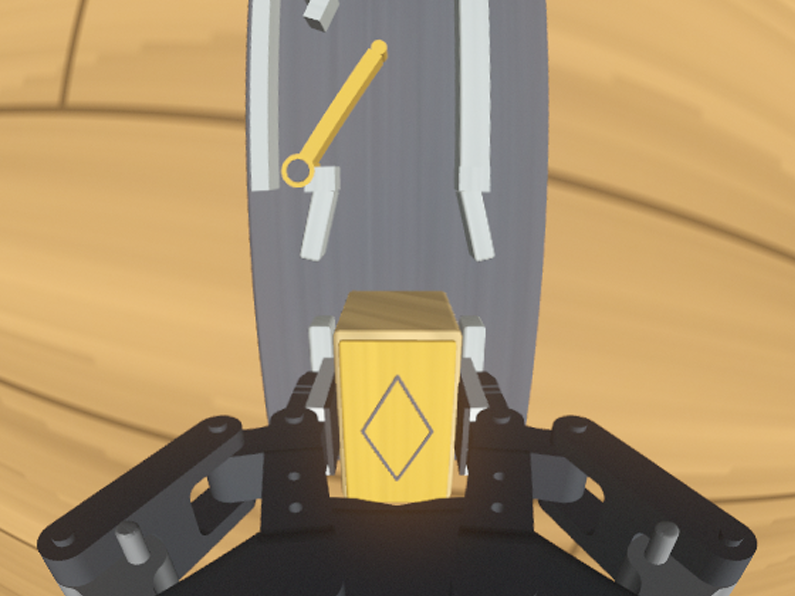

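Request:
move_arm(
  series=[
    [0, 0, 0.001, 0, 0, 0, 0],
    [0, 0, 0.001, 0, 0, 0, 0],
    [0, 0, 0.001, 0, 0, 0, 0],
  ],
)

```text
clock: 6.55
tcp_pos: [0.4832, 0.1598, 0.0301]
orientation: [-0.0, 0.996, 0.093, 0.0]
force: [-0.7, 0.4, 1.8]
gripper_width: 0.0348
finger_force: 61.5
```

Request:
move_arm(
  series=[
    [0.01, 0, -0.0005, 0, 0, 0, 0],
    [0.03, 0, -0.0005, 0, 0, 0, 0],
    [0.05, 0, -0.0005, 0, 0, 0, 0],
    [0.07, 0, -0.0005, 0, 0, 0, 0],
    [0.09, 0, -0.0005, 0, 0, 0, 0],
    [0.11, 0, -0.0005, 0, 0, 0, 0],
    [0.12, 0, -0.0005, 0, 0, 0, 0],
    [0.12, 0, -0.0005, 0, 0, 0, 0],
  ],
)

```text
clock: 7.55
tcp_pos: [0.5315, 0.1688, 0.0301]
orientation: [-0.0, 0.996, 0.093, 0.001]
force: [-0.4, 0.1, 2.4]
gripper_width: 0.035
finger_force: 61.7
```

```bash
python3 -c "
from h import *
hold(.02,.0012,.0302)"
```

```text
tcp in holder mm [-46.19   1.2 ]
7.55 [0.5315 0.1688 0.0301] 0.035 [-0.4   0.12  2.36] [1.655e-01 2.000e-04 1.000e-04] [ 0.     -0.0007  0.0004]
```

Request:
move_arm(
  series=[
    [0.015, 0, -0.0006, 0, 0, 0, 0],
    [0.03, 0, -0.0006, 0, 0, 0, 0],
    [0.045, 0, -0.0006, 0, 0, 0, 0],
    [0.06, 0, -0.0006, 0, 0, 0, 0],
    [0.075, 0, -0.0006, 0, 0, 0, 0],
    [0.09, 0, -0.0006, 0, 0, 0, 0],
    [0.105, 0, -0.0006, 0, 0, 0, 0],
    [0.105, 0, -0.0006, 0, 0, 0, 0],
  ],
)

```text
clock: 8.55
tcp_pos: [0.5738, 0.1766, 0.0302]
orientation: [-0.0, 0.996, 0.093, 0.002]
force: [1.8, -1.5, -1.3]
gripper_width: 0.035
finger_force: 61.3
```

```bash
python3 -c "
from h import *
hold(.04,.0012,.0302)"
```

```text
tcp in holder mm [-3.14  1.05]
8.55 [0.5738 0.1766 0.0302] 0.035 [ 1.76 -1.49 -1.26] [ 0.1079 -0.0003  0.0005] [ 0.0001 -0.0013  0.0003]
```

Request:
move_arm(
  series=[
    [0.015, 0, 0, 0, 0, 0, 0],
    [0.03, 0, 0, 0, 0, 0, 0],
    [0.045, 0, 0, 0, 0, 0, 0],
    [0.06, 0, 0, 0, 0, 0, 0],
    [0.075, 0, 0, 0, 0, 0, 0],
    [0.09, 0, 0, 0, 0, 0, 0],
    [0.1, 0, 0, 0, 0, 0, 0],
    [0.1, 0, 0, 0, 0, 0, 0],
    [0.1, 0, 0, 0, 0, 0, 0],
  ],
)

```text
clock: 9.68
tcp_pos: [0.6116, 0.1838, 0.0305]
orientation: [0.0, 0.996, 0.093, 0.001]
force: [1.2, -1.4, -1.5]
gripper_width: 0.0353
finger_force: 61.2
```

```bash
python3 -c "
from h import *
hold(.05,.0012,.0302)"
```

```text
tcp in holder mm [35.35  1.21]
9.675 [0.6116 0.1838 0.0305] 0.0353 [ 1.2  -1.38 -1.49] [0.0366 0.0001 0.0009] [ 0.0001 -0.0005  0.0004]
```

Request:
move_arm(
  series=[
    [0.008, 0, 0, 0, 0, 0, 0],
    [0.016, 0, 0, 0, 0, 0, 0],
    [0.024, 0, 0, 0, 0, 0, 0],
    [0.032, 0, 0, 0, 0, 0, 0],
    [0.032, 0, 0, 0, 0, 0, 0],
    [0.032, 0, 0, 0, 0, 0, 0],
  ],
)

```text
clock: 10.42
tcp_pos: [0.6233, 0.1862, 0.0302]
orientation: [0.0, 0.996, 0.093, -0.0]
force: [-0.1, -0.7, -0.6]
gripper_width: 0.035
finger_force: 61.3
```

Request:
move_arm(
  series=[
    [0.003, 0, 0, 0, 0, 0, 0],
    [0.006, 0, 0, 0, 0, 0, 0],
    [0.006, 0, 0, 0, 0, 0, 0],
  ],
)

```text
clock: 10.8
tcp_pos: [0.6251, 0.1865, 0.0302]
orientation: [0.0, 0.996, 0.093, -0.001]
force: [-4.0, -1.9, 1.2]
gripper_width: 0.0348
finger_force: 61.3
```

```bash
python3 -c "
from h import *
hold(.058,.0012,.0302)"
```

```text
tcp in holder mm [49.06  1.46]
10.8 [0.6251 0.1865 0.0302] 0.0348 [-4.02 -1.85  1.23] [ 0.0224  0.0007 -0.    ] [-0.      0.0006  0.0004]
```

Request:
move_arm(
  series=[
    [0.003, 0, -0.0005, 0, 0, 0, 0],
    [0.006, 0, -0.0005, 0, 0, 0, 0],
    [0.009, 0, -0.0005, 0, 0, 0, 0],
    [0.012, 0, -0.0005, 0, 0, 0, 0],
    [0.015, 0, -0.0005, 0, 0, 0, 0],
    [0.015, 0, -0.0005, 0, 0, 0, 0],
    [0.015, 0, -0.0005, 0, 0, 0, 0],
  ],
)

```text
clock: 11.68
tcp_pos: [0.6303, 0.1875, 0.0303]
orientation: [0.0, 0.996, 0.093, -0.002]
force: [-5.3, -2.6, 0.7]
gripper_width: 0.0351
finger_force: 61.5
```

```bash
python3 - <<'E'
from h import *
from rig import snapshot
hold(.058,.0012,.0302)
a=snapshot("wrist")["img"]; b=snapshot("top")["img"]
o=np.hstack([cv2.resize(a[0:300,130:430],(400,400)),cv2.resize(b[160:265,170:275],(400,400),interpolation=cv2.INTER_CUBIC)])
cv2.imwrite("pics/w4.png",o)
E
```

```text
tcp in holder mm [54.37  1.47]
11.675 [0.6303 0.1875 0.0303] 0.0351 [-5.35 -2.61  0.69] [0.0091 0.0007 0.0002] [-0.      0.0011  0.0005]
```

View pics/w4.png

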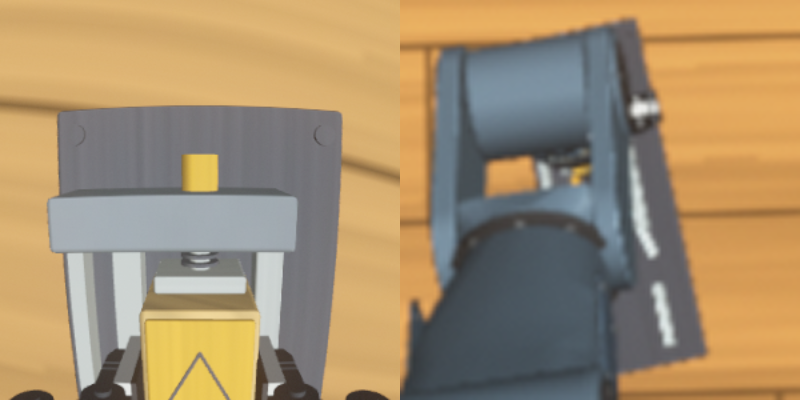

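The wrist half of w4 shows the block's front pressed on the stop plate, with the spring compressing. I push on gently.

Request:
move_arm(
  series=[
    [0.002, 0, 0, 0, 0, 0, 0],
    [0.004, 0, 0, 0, 0, 0, 0],
    [0.006, 0, 0, 0, 0, 0, 0],
    [0.008, 0, 0, 0, 0, 0, 0],
    [0.008, 0, 0, 0, 0, 0, 0],
    [0.008, 0, 0, 0, 0, 0, 0],
  ],
)

```text
clock: 12.52
tcp_pos: [0.6328, 0.188, 0.0303]
orientation: [0.0, 0.996, 0.093, -0.002]
force: [-7.0, -3.0, 1.6]
gripper_width: 0.0351
finger_force: 61.6
```

```bash
python3 -c "
from h import *
hold(.058,.0012,.0302)"
```

```text
tcp in holder mm [56.93  1.5 ]
12.525 [0.6328 0.188  0.0303] 0.0351 [-7.01 -2.99  1.6 ] [0.0027 0.0007 0.0002] [-0.      0.0015  0.0004]
```

Request:
move_arm(
  series=[
    [0.002, 0, -0.0003, 0, 0, 0, 0],
    [0.004, 0, -0.0003, 0, 0, 0, 0],
    [0.004, 0, -0.0003, 0, 0, 0, 0],
    [0.004, 0, -0.0003, 0, 0, 0, 0],
  ],
)

```text
clock: 13.02
tcp_pos: [0.6339, 0.1883, 0.0303]
orientation: [0.0, 0.996, 0.093, -0.003]
force: [-8.3, -3.1, 2.5]
gripper_width: 0.0348
finger_force: 61.6
```

```bash
python3 -c "
from h import *
hold(.058,.0012,.0302)
from rig import readout
print(readout.get_state()['ft_torque'])"
```

```text
tcp in holder mm [58.1   1.53]
13.025 [0.6339 0.1883 0.0303] 0.0348 [-8.31 -3.06  2.55] [-0.0002  0.0008  0.0002] [-0.      0.0018  0.0004]
[-0.48147652  1.19868613  0.02384719]
```

```bash
python3 - <<'E'
from h import *
from rig import snapshot
b=snapshot("scene")["img"]
cv2.imwrite("pics/s5.png",cv2.resize(b[160:280,300:420],(720,600),interpolation=cv2.INTER_CUBIC))
E
```

```text
(no output)
```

View pics/s5.png

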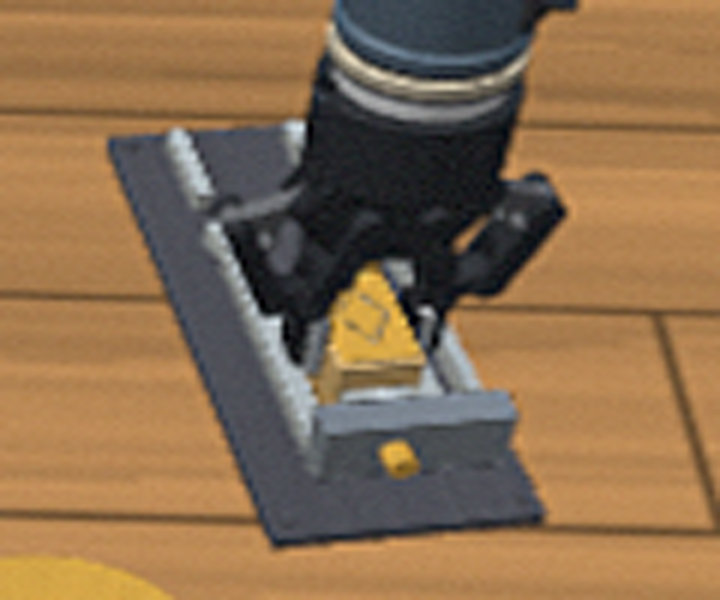

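Request:
move_arm(
  series=[
    [0.001, 0, -0.0004, 0, 0, 0, 0],
    [0.002, 0, -0.0004, 0, 0, 0, 0],
    [0.003, 0, -0.0004, 0, 0, 0, 0],
    [0.003, 0, -0.0004, 0, 0, 0, 0],
    [0.003, 0, -0.0004, 0, 0, 0, 0],
  ],
)

```text
clock: 13.7
tcp_pos: [0.6347, 0.1884, 0.0303]
orientation: [0.0, 0.996, 0.093, -0.003]
force: [-8.0, -3.6, 3.1]
gripper_width: 0.0348
finger_force: 61.6
```

```bash
python3 -c "
from h import *
hold(.053,.0012,.0302)
from rig import readout
print(readout.get_state()['ft_torque'])"
```

```text
tcp in holder mm [58.89  1.51]
13.7 [0.6347 0.1884 0.0303] 0.0348 [-8.03 -3.57  3.08] [-0.0147  0.0008  0.0004] [-0.      0.0021  0.0004]
[-0.4800657   1.29223427  0.00670255]
```

Request:
move_arm(
  series=[
    [-0.004, 0, 0, 0, 0, 0, 0],
    [-0.008, 0, 0, 0, 0, 0, 0],
    [-0.012, 0, 0, 0, 0, 0, 0],
    [-0.012, 0, 0, 0, 0, 0, 0],
    [-0.012, 0, 0, 0, 0, 0, 0],
  ],
)

```text
clock: 14.32
tcp_pos: [0.6311, 0.1877, 0.0303]
orientation: [0.0, 0.996, 0.093, -0.002]
force: [-5.1, -3.1, 0.3]
gripper_width: 0.035
finger_force: 61.5
```

Request:
move_arm(
  series=[
    [-0.0025, 0, 0, 0, 0, 0, 0],
    [-0.005, 0, 0, 0, 0, 0, 0],
    [-0.005, 0, 0, 0, 0, 0, 0],
    [-0.005, 0, 0, 0, 0, 0, 0],
  ],
)

```text
clock: 14.82
tcp_pos: [0.6296, 0.1875, 0.0303]
orientation: [0.0, 0.996, 0.093, -0.002]
force: [-5.7, -2.1, -0.1]
gripper_width: 0.0349
finger_force: 61.4
```

```bash
python3 -c "
from h import *
hold(.053,.0012,.0302)"
```

```text
tcp in holder mm [53.69  1.52]
14.825 [0.6296 0.1875 0.0303] 0.0349 [-5.66 -2.09 -0.13] [-0.0017  0.0008  0.0002] [-0.0001  0.001   0.0004]
```

Request:
move_arm(
  series=[
    [-0.0025, 0, 0, 0, 0, 0, 0],
    [-0.005, 0, 0, 0, 0, 0, 0],
    [-0.005, 0, 0, 0, 0, 0, 0],
    [-0.005, 0, 0, 0, 0, 0, 0],
  ],
)

```text
clock: 15.32
tcp_pos: [0.6284, 0.1872, 0.0303]
orientation: [-0.0, 0.996, 0.093, -0.001]
force: [-5.2, -1.7, -3.9]
gripper_width: 0.0347
finger_force: 61.1
```

Request:
move_arm(
  series=[
    [-0.0025, 0, 0, 0, 0, 0, 0],
    [-0.005, 0, 0, 0, 0, 0, 0],
    [-0.005, 0, 0, 0, 0, 0, 0],
    [-0.005, 0, 0, 0, 0, 0, 0],
  ],
)

```text
clock: 15.82
tcp_pos: [0.6271, 0.1871, 0.0308]
orientation: [-0.0, 0.996, 0.093, 0.0]
force: [-4.5, -1.2, -4.4]
gripper_width: 0.035
finger_force: 61.0
```

Request:
move_arm(
  series=[
    [-0.0025, 0, 0.0005, 0, 0, 0, 0],
    [-0.005, 0, 0.001, 0, 0, 0, 0],
    [-0.005, 0, 0.001, 0, 0, 0, 0],
    [-0.005, 0, 0.001, 0, 0, 0, 0],
  ],
)

```text
clock: 16.32
tcp_pos: [0.6265, 0.1868, 0.0309]
orientation: [-0.0, 0.996, 0.093, 0.002]
force: [-0.3, 1.0, -3.2]
gripper_width: 0.0351
finger_force: 61.0
```

```bash
python3 -c "
from h import *
hold(.053,.0012,.0302)"
```

```text
tcp in holder mm [50.54  1.49]
16.325 [0.6265 0.1868 0.0309] 0.0351 [-0.34  0.99 -3.23] [0.0061 0.0007 0.0019] [-0.     -0.0011  0.0004]
```

Request:
move_arm(
  series=[
    [-0.0025, 0, 0.001, 0, 0, 0, 0],
    [-0.005, 0, 0.001, 0, 0, 0, 0],
    [-0.005, 0, 0.001, 0, 0, 0, 0],
    [-0.005, 0, 0.001, 0, 0, 0, 0],
  ],
)

```text
clock: 16.82
tcp_pos: [0.6262, 0.1865, 0.0311]
orientation: [-0.0, 0.996, 0.093, 0.004]
force: [5.4, 2.4, -1.0]
gripper_width: 0.0349
finger_force: 61.1
```

```bash
python3 -c "
from h import *
hold(.053,.0012,.0302)"
```

```text
tcp in holder mm [50.15  1.24]
16.825 [0.6262 0.1865 0.0311] 0.0349 [ 5.35  2.42 -0.99] [0.0071 0.0001 0.0022] [ 0.     -0.0022  0.0002]
```

The pull-back force turned to +5.4 N with no motion, so the flap is shut behind the block. I relax, let go and rise.

Request:
move_arm(
  series=[
    [0.003, 0, 0.0005, 0, 0, 0, 0],
    [0.006, 0, 0.001, 0, 0, 0, 0],
    [0.006, 0, 0.001, 0, 0, 0, 0],
    [0.006, 0, 0.001, 0, 0, 0, 0],
    [0.006, 0, 0.001, 0, 0, 0, 0.65],
    [0.006, 0, 0.001, 0, 0, 0, 0.65],
    [0.006, 0, 0.001, 0, 0, 0, 0.65],
    [0.006, 0, -0.05, 0, 0, 0, 0.65],
    [0.006, 0, -0.15, 0, 0, 0, 0.65],
    [0.006, 0, -0.25, 0, 0, 0, 0.65],
    [0.006, 0, -0.35, 0, 0, 0, 0.65],
    [0.006, 0, -0.35, 0, 0, 0, 0.65],
  ],
)

```text
clock: 18.32
tcp_pos: [0.6283, 0.187, 0.1757]
orientation: [-0.0, 0.996, 0.093, 0.005]
force: [0.3, -0.6, 0.6]
gripper_width: 0.0554
finger_force: 0.0
```

Request:
move_arm(
  series=[
    [-0.1, 0.12, -0.1, 0, 0, 0, 0.65],
    [-0.2, 0.3, -0.1, 0, 0, 0, 0.65],
    [-0.3, 0.45, -0.1, 0, 0, 0, 0.65],
    [-0.3, 0.6, -0.1, 0, 0, 0, 0.65],
    [-0.3, 0.75, -0.1, 0, 0, 0, 0.65],
    [-0.3, 0.75, -0.1, 0, 0, 0, 0.65],
    [-0.3, 0.75, -0.1, 0, 0, 0, 0.65],
    [-0.3, 0.75, -0.1, 0, 0, 0, 0.65],
  ],
)

```text
clock: 19.32
tcp_pos: [0.5621, -0.1294, 0.2096]
orientation: [-0.001, 0.996, 0.093, -0.001]
force: [0.0, 0.6, 0.4]
gripper_width: 0.0552
finger_force: 0.0
```

```bash
python3 - <<'E'
from h import *
from rig import snapshot
a=snapshot("top")["img"];b=snapshot("scene")["img"]
cv2.imwrite("pics/f6.png",np.hstack([cv2.resize(a[155:265,180:270],(400,489),interpolation=cv2.INTER_CUBIC),cv2.resize(b[165:275,310:400],(400,489),interpolation=cv2.INTER_CUBIC)]))
E
```

```text
(no output)
```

View pics/f6.png

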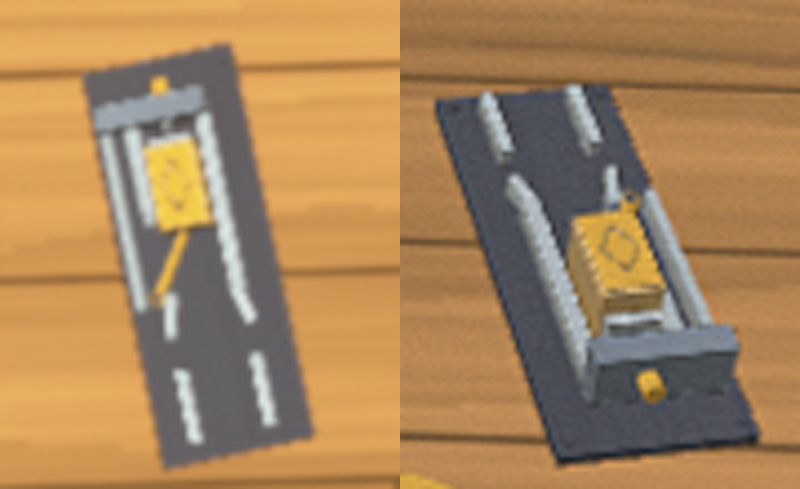

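The picture shows the flap shut with its tip at (185,233) behind the block. The block lies flat, brass up, against the stop plate.

```bash
python3 -c "
from rig import workorder
print(workorder.finish_job())"
```

```text
the job is handed in; nothing more can be done
None
```

The small brass-plated block is clamped between the shut flap and the sprung stop, brass up; the arm is clear, nothing else was touched, and the job was handed in at about 19 s (the hand-in gave no verdict).

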